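Brighten the magnifier lamp by four clicks

TASK

Wake the magnifier lamp's dimmer console by pressing its green button fully down with a fingertip and letting it go, then turn the lamp up exactly four clicks: push the dial's orange fin round with a fingertip, clockwise seen from above, four clicks on from where it stands now, and leave the dial resting in that fourth click. Push gently, do not grip or squeeze the dial, do not shift the loose things around the console, and finish with the hand clear of everything.

Things in the scene. Friction and masses are not known exactly. Their poses are not given: they have to be found in the camera images.
- console: grey dimmer console fixed to the bench, a box 140 (own x) x 230 (own y) x 50 mm high; origin at the centre of its underside. The dial is centred 45 mm to its +y, the button 66 mm to its -y. White dots 53 mm from the dial's axis mark its 11 clicks, 30 degrees apart.
- dial (a joint): click-stop brightness dial, rad, grows clockwise seen from above (brighter). It rests only in clicks at 0, 0.524, 1.047 ... 5.236 (every 30 degrees, 11 places, with end stops just outside the first and last) and starts resting in one of the first four (0 to 1.571). Within a click it springs back; pushed at the fin 32 mm from the axis it needs 3 to 4 N, and half-way to the next click (15 degrees) it gives way and snaps on by itself into that click, running ahead of the finger.
- dial_axis (a point): point on the dial's upright axis at the top face of its black disc (disc 88 mm diameter, its top face 62 mm above the bench)
- dial_fin (a point): point inside the dial's single orange fin, 32 mm out from the axis and 10 mm above the disc's top face; it turns with the dial. The fin is an upright radial bar 10 mm thick, reaching from 10 to 42 mm from the axis and 21 mm above the disc's top face; nothing else stands on the disc, so a fingertip fits over the disc beside the fin on either side
- power (a joint): travel of the green push button, m: 0 up, 0.006 fully down; sprung, fully down takes 5 N, comes up when let go
- power_top (a point): centre of the top of the green round button (30 mm diameter), pressed straight down
- slide_mid (a point): centre of a loose glass sample plate in a flat aluminium frame, 50 x 75 x 8 mm, near the console; leave alone
- loupe_mid (a point): centre (half-way up) of a loose black eye loupe, 40 mm diameter, 36 mm high; leave alone
- jar_mid (a point): centre (half-way up) of a loose small specimen jar, 44 mm diameter, 50 mm high; leave alone

How it is judged:
By the outcome, as a careful person would: the job done as asked, in the order asked, and still so for the second after the job is handed in, with the robot touching nothing.
It also fails if it takes over 59 s, if anything falls off the work surface, if the arm or the gripper's body presses on something with over 40 N, if the wrist force passes 120 N, or if a joint passes its speed limit or range.

ROBOT

A 6-joint arm with a two-finger parallel gripper is mounted at the origin on the work surface. World frame = base frame: x ahead of the robot, y to its left, z up, the work surface at z = 0. Lengths are in m, angles in rad, forces in N, time in s.
With the tool pointing down it reaches from about 0.35 to 0.775 m from the base axis. Payload 7.3 kg.
Tool frame: the origin (TCP) lies at the very end of the fingers, on their centre line; the grasp point (between the pads) lies 19 mm behind it; z points along the fingers, y is the line along which they close (so a half turn about z gives the same grasp; the last joint's range is limited). The gripper opens to 92 mm and grips with 3 to 60 N. Pads are 19 mm wide; open, the fingers measure 130 mm over their backs; the gripper's body (75 mm by 190 mm) begins 47 mm behind the grasp point.
Start: joints at [0.971, 0.342, 1.524, -0, 1.275, -0.146], TCP at [0.23, 0.472, 0.227] pointing down, gripper open.
Joint ranges: [-2.53, 2.53], [-0.77, 2.02], [0.04, 2.7], [-1, 4.14], [0.28, 2.66], [-3.11, 3.11]. Speed limits (rad/s): [2.57, 2.57, 3.14, 3.14, 3.14, 3.14].

INTERFACE

Orientations are given as [roll, pitch, yaw] about the fixed x, y, z axes, in that order (R = Rz(yaw) Ry(pitch) Rx(roll)).
In Python, from cell import observe, read_camera, get_calibration, hand_in, search_frame gives the robot as it stands.
- The arm moves only by the tool step_arm, never from a script. Its argument "commands" is a list of rows, each an object with "translation": the shift along the tool's x, y, z in mm, a list of three; "roll": the turn about the tool's z in rad. In form: [{"translation": [x, y, z], "roll": roll}, ...]. A call has 1 to 20 rows; each row shifts and turns the commanded pose from where the row before left it, along the tool's axes as they then stand; what a row does not reach is not made up. A row lasts 1/12 s, in which the tool goes at most 41.7 mm and 7.16 degrees, less where a joint would pass 70% of its speed; a pose out of reach is approached as far as the arm can. A call is refused whole if a number of a shift passes 41.7 or a number of a turn 0.125, either way. A call with a gripper value outside its range is refused whole. "fingers" is the opening, from 0 (shut) to 1 (fully open), set as the call begins (left out, the last holds). The fingers move at their own pace and stop on an object; "grip_force" is the grip in N (left out, the last holds). Time passes only in rows, so rows that do not move let the fingers close. It gives the time, the measured TCP pose, the force, the opening and the grip force at its end, in the units of the state.
- observe(): the state, without advancing time (a new reading comes with each control period).
- read_camera(name): name is "scene" or "top" or "wrist"; returns the picture (480x640x3 uint8, red, green, blue); there is no depth.
- get_calibration(name): a dict with "camera_matrix" (3x3 intrinsics, pixels), "dist_coeffs" ([k1, k2, p1, p2, k3] as OpenCV has them; the pictures are not rectified), "world_from_camera" (4x4, takes a point from camera to world coordinates). Camera axes: x right, y up, looking along -z (the intrinsics and any distortion apply to the point x, -y, -z); pixel columns grow to the right and rows downward; lengths in m; the calibration is good to about 2 mm. A picture is of the moment at which its call begins: read the wrist's pose just before it. get_calibration takes no time and is no camera call; for the wrist camera it gives the pose at the moment of the call.
- hand_in(): hands the job in; it is judged then, once.
Trained networks look in the newest picture that a camera, given by its name, has taken for a name from the list of things; names that differ only in an ending like _2 or _b are one class to them, and where a whole thing is asked for, a point or a joint stands for the part that bears it (a point fixed in the world has none). Each returns a list of dicts, best first, with "confidence" (0 to 1); they miss things now and then, are a little off and sometimes report something else, mostly with a low value. They report only what shows in the picture. A call takes as long as a camera call.
- search_frame(camera, name): "at" ([x, y, z] in m, in world coordinates, good to about 4 mm: the middle of the surface that is visible of it).
The state is a dict: "time": time; "qpos": joint angles; "qvel": joint speeds; "joint_efforts": joint torques, N m; "tool_pos": TCP position; "tool_rot": TCP orientation; "contact_force": force on the tool from outside, world axes, zero at the start; "torque": the same for the moment, N m; "opening": finger opening in m; "grip_force": force on a finger pad.
Only numpy, scipy, OpenCV 4.12 (cv2) and the standard library are available. Lean on these libraries where they do the work, as an engineer would, in place of code of your own. Each camera call takes 0.05 s, during which the arm holds its last target. There are 200 camera calls.

## Working session

There is one attempt and no reset: what is moved stays moved. The work goes in short steps, Python scripts to look and compute and a tool call to move; the robot and the scene stay as the last step left them, time stands still between calls to the robot, and variables do not carry over. Pictures are saved under pics/ and viewed, at most 10 in all, crops included, and the job is handed in when it is done.

Besides the shell and the picture viewer there is one more tool, called after "Emit:" as name([rows], argument=value, ...), one row to a line, values as JSON. step_arm: Moves the arm, as the interface text tells. Its arguments: {"type":"object","properties":{"commands":{"type":"array"},"fingers":{"type":"number"},"grip_force":{"type":"number"}},"required":["commands"]}

```bash
mkdir -p pics; python3 - <<'E'
from cell import *
import cv2,numpy as np
s=observe();print(s['time'],s['tool_pos'],s['tool_rot'],s['opening'])
for c in ['top','scene']:
    im=read_camera(c);cv2.imwrite(f'pics/{c}0.png',im[:,:,::-1])
    for n in ['console','dial_axis','dial_fin','power_top','slide_mid','loupe_mid','jar_mid']:
        r=search_frame(c,n)
        print(c,n,[(np.round(d['at'],3).tolist(),round(d['confidence'],2)) for d in r[:2]])
E
```

```text
0.0 [0.22991076 0.47153487 0.22604618] [-3.14006943e+00 -1.85066739e-04  2.68781421e+00] 0.09159421414220657
top console [([0.504, 0.075, 0.04], 0.59), ([0.568, -0.076, 0.052], 0.56)]
top dial_axis [([0.566, -0.031, 0.064], 0.88)]
top dial_fin [([0.564, -0.033, 0.066], 0.73), ([0.568, -0.08, 0.053], 0.2)]
top power_top []
top slide_mid [([0.435, -0.143, 0.01], 0.84)]
top loupe_mid [([0.503, 0.07, 0.04], 0.83)]
top jar_mid [([0.588, -0.252, 0.05], 0.86)]
scene console [([0.588, -0.059, 0.045], 0.83)]
scene dial_axis [([0.57, -0.027, 0.064], 0.56)]
scene dial_fin [([0.571, -0.028, 0.061], 0.65)]
scene power_top [([0.577, -0.14, 0.07], 0.64)]
scene slide_mid [([0.438, -0.142, 0.011], 0.57)]
scene loupe_mid [([0.514, 0.083, 0.028], 0.93)]
scene jar_mid [([0.599, -0.253, 0.036], 0.72)]
```

View pics/top0.png

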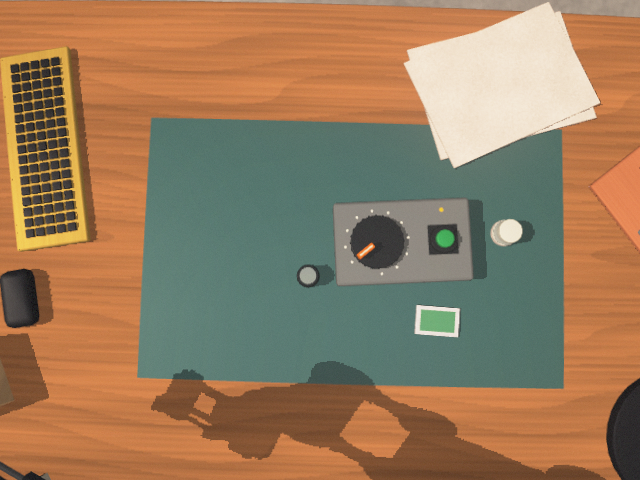

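View pics/scene0.png

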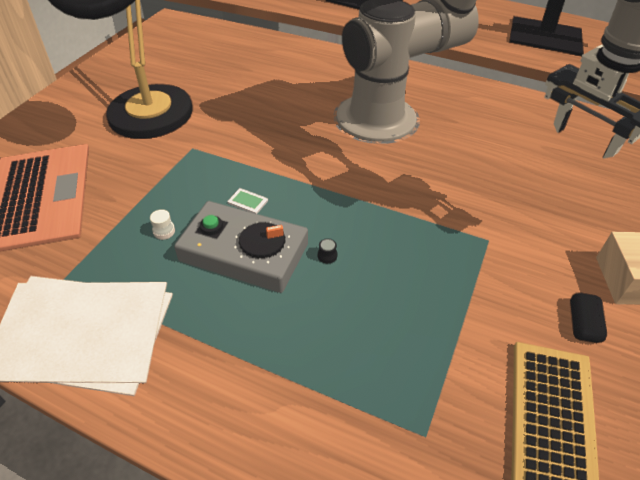

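The top view shows the dial at (378,242) with its fin pointing lower-left to about (360,256), and the button at (445,238). The scene view agrees: button (210,222), dial (262,240), fin at (275,232).

```bash
cat > h.py <<'E'
from cell import *
import cv2,numpy as np
def ray(c,uv,T=None):
    k=get_calibration(c);T=np.array(k['world_from_camera']) if T is None else T
    p=cv2.undistortPoints(np.array([[uv]],float),np.array(k['camera_matrix']),np.array(k['dist_coeffs']))[0,0]
    d=T[:3,:3]@np.array([p[0],-p[1],-1]);return T[:3,3],d/np.linalg.norm(d)
def onz(c,uv,z,T=None):
    o,d=ray(c,uv,T);return o+d*(z-o[2])/d[2]
def tri(rays):
    A=0;b=0
    for o,d in rays:
        P=np.eye(3)-np.outer(d,d);A=A+P;b=b+P@o
    return np.linalg.solve(A,b)
def proj(c,p):
    k=get_calibration(c);T=np.array(k['world_from_camera'])
    q=T[:3,:3].T@(np.array(p)-T[:3,3]);q=np.array([q[0],-q[1],-q[2]])
    return cv2.projectPoints(q[None],np.zeros(3),np.zeros(3),np.array(k['camera_matrix']),np.array(k['dist_coeffs']))[0].ravel()
E
python3 - <<'E'
from h import *
import glob
print('button',tri([ray('top',(445,238)),ray('scene',(210,221))]))
print('dial',tri([ray('top',(378,242)),ray('scene',(262,240))]),onz('top',(378,242),.062),onz('scene',(262,240),.062))
print('fin tip',onz('top',(359,257),.083))
for uv in [(334,205),(468,199),(472,278),(337,285)]: print(onz('top',uv,.05))
s=observe();T=np.array(get_calibration('wrist')['world_from_camera']);print(T.round(3))
from scipy.spatial.transform import Rotation as R
Rt=R.from_euler('xyz',s['tool_rot']).as_matrix();print('cam in tool',Rt.T@(T[:3,3]-s['tool_pos']));print((Rt.T@T[:3,:3]).round(3))
E
```

```text
button [ 0.57047542 -0.14513784  0.06804122]
dial [ 0.56163399 -0.03547427  0.05409966] [ 0.56176125 -0.03645979  0.062     ] [ 0.5671226  -0.02966111  0.062     ]
fin tip [ 0.53483536 -0.00438472  0.083     ]
[0.62293472 0.03730982 0.05      ]
[ 0.63979839 -0.18819092  0.05      ]
[ 0.50709283 -0.19562534  0.05      ]
[0.48951754 0.02886543 0.05      ]
[[ 0.439 -0.867 -0.237  0.166]
 [ 0.899  0.424  0.114  0.502]
 [ 0.001 -0.263  0.965  0.384]
 [ 0.     0.     0.     1.   ]]
cam in tool [ 0.07064086 -0.00056256 -0.15756379]
[[-0.     0.965  0.263]
 [ 1.     0.001 -0.001]
 [-0.001  0.263 -0.965]]
```

Emit:
step_arm([
  {"translation": [-15, -10, 0], "roll": 0},
  {"translation": [-29, -19.2, 0], "roll": 0},
  {"translation": [-29, -19.2, 0], "roll": 0},
  {"translation": [-29, -19.2, 0], "roll": 0},
  {"translation": [-29, -19.2, 0], "roll": 0},
  {"translation": [-29, -19.2, 0], "roll": 0},
  {"translation": [-29, -19.2, 0], "roll": 0},
  {"translation": [-29, -19.2, 0], "roll": 0},
  {"translation": [-29, -19.2, 0], "roll": 0},
  {"translation": [-29, -19.2, 0], "roll": 0},
  {"translation": [-29, -19.2, 0], "roll": 0},
  {"translation": [-29, -19.2, 0], "roll": 0},
  {"translation": [-29, -19.2, 0], "roll": 0},
  {"translation": [-29, -19.2, 0], "roll": 0},
  {"translation": [-29, -19.2, 0], "roll": 0},
  {"translation": [-29, -19.2, 0], "roll": 0},
  {"translation": [-29, -19.2, 0], "roll": 0},
  {"translation": [-29, -19.2, 0], "roll": 0},
  {"translation": [-29, -19.2, 0], "roll": 0},
  {"translation": [-14, -10, 0], "roll": 0},
], fingers=0, grip_force=10)

```text
time: 2.47
tool_pos: [0.5666, -0.1018, 0.2264]
tool_rot: [-3.141, 0.001, 2.686]
contact_force: [-1.3, -0.6, 0.1]
opening: 0.0007
grip_force: 0.0
```

Emit:
step_arm([
  {"translation": [0, 0, 0], "roll": 0},
  {"translation": [0, 0, 0], "roll": 0},
  {"translation": [0, 0, 0], "roll": 0},
])

```text
time: 2.72
tool_pos: [0.5646, -0.0975, 0.2266]
tool_rot: [3.141, -0.001, 2.688]
contact_force: [0.4, 0.8, -0.0]
opening: 0.0006
grip_force: 0.0
```

```bash
python3 - <<'E'
from h import *
s=observe();print(s['time'],s['tool_pos'],s['tool_rot'],s['opening'],s['qpos'])
im=read_camera('wrist');cv2.imwrite('pics/w1.png',im[:,:,::-1]);np.save('w1T.npy',get_calibration('wrist')['world_from_camera'])
for n in ['dial_axis','dial_fin','power_top']:
    print(n,[(np.round(d['at'],4).tolist(),round(d['confidence'],2)) for d in search_frame('wrist',n)[:2]])
E
```

```text
2.7167 [ 0.56458955 -0.09747812  0.22656261] [ 3.14125454e+00 -9.30543240e-04  2.68800552e+00] 0.0006010300123666239 [-3.04977119e-01  4.30990192e-01  1.38755298e+00  4.86928736e-04
  1.32391973e+00 -1.42230535e+00]
dial_axis [([0.5584, -0.0353, 0.0619], 0.85), ([0.5057, 0.072, 0.0315], 0.74)]
dial_fin [([0.5598, -0.0344, 0.0633], 0.94)]
power_top [([0.5704, -0.1449, 0.0719], 0.89)]
```

View pics/w1.png

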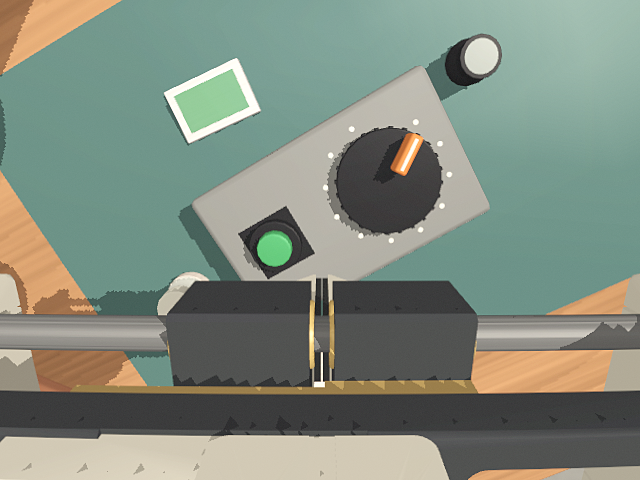

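The wrist view shows 11 dots, with the gap at about (384,117). The fin points at the first dot (416,122), so it stands at click 0 and the target dot is (420,230). The button top is at (275,248).

```bash
python3 - <<'E'
from h import *
T=np.load('w1T.npy')
D=[(416,122),(440,143),(449,174),(442,206),(420,230),(391,240),(361,236),(337,217),(326,187),(331,155),(352,129)]
P=np.array([onz('wrist',d,.0505,T)[:2] for d in D])
A=np.c_[2*P,np.ones(11)];x=np.linalg.lstsq(A,(P**2).sum(1),rcond=None)[0]
c=x[:2];print('dial c',c,'r',np.sqrt(x[2]+c@c))
print(np.degrees(np.arctan2(*(P-c).T[::-1])).round(1))
f1=onz('wrist',(400,171),.083,T)[:2];f2=onz('wrist',(418,136),.083,T)[:2]
print('fin ends',f1-c,f2-c)
print('button',tri([ray('wrist',(275,248),T),ray('top',(445,238))]),tri([ray('wrist',(275,248),T),ray('scene',(210,221))]),onz('wrist',(275,248),.068,T))
print('console top corner',tri([ray('wrist',(423,67),T),ray('top',(337,285))]))
print('disc',tri([ray('wrist',(389,181),T),ray('top',(378,242))]))
s=search_frame
E
```

```text
dial c [ 0.56284559 -0.03360406] r 0.05298981661144658
[ 130.1  100.7   70.5   39.9    9.4  -20.1  -49.7  -79.6 -110.2 -140.1
 -169.9]
fin ends [-0.00877552  0.00842213] [-0.0268816   0.03086553]
button [ 0.57246006 -0.14763266  0.05514685] [ 0.57008669 -0.14388647  0.06793972] [ 0.56991035 -0.14351916  0.068     ]
console top corner [0.49067229 0.02896618 0.04810206]
disc [ 0.56010222 -0.0351009   0.07252051]
```

Emit:
step_arm([
  {"translation": [-8.5, -13.3, 15], "roll": 0},
  {"translation": [-8.5, -13.3, 25], "roll": 0},
  {"translation": [-8.5, -13.3, 25], "roll": 0},
  {"translation": [0, 0, 25], "roll": 0},
  {"translation": [0, 0, 22], "roll": 0},
  {"translation": [0, 0, 18], "roll": 0},
  {"translation": [0, 0, 12], "roll": 0},
  {"translation": [0, 0, 0], "roll": 0},
  {"translation": [0, 0, 0], "roll": 0},
  {"translation": [0, 0, 0], "roll": 0},
])

```text
time: 3.75
tool_pos: [0.5712, -0.1451, 0.0859]
tool_rot: [3.141, 0.002, 2.688]
contact_force: [0.2, 0.1, 0.7]
opening: 0.0004
grip_force: 0.0
```

```bash
python3 - <<'E'
from h import *
s=observe();print(s['time'],s['tool_pos'],s['contact_force'])
im=read_camera('wrist');cv2.imwrite('pics/w2.png',im[:,:,::-1])
print(proj('wrist',s['tool_pos']))
E
```

```text
3.75 [ 0.57117577 -0.14509994  0.08587664] [0.23912055 0.05905945 0.68369764]
[322.43937149 297.51987527]
```

View pics/w2.png

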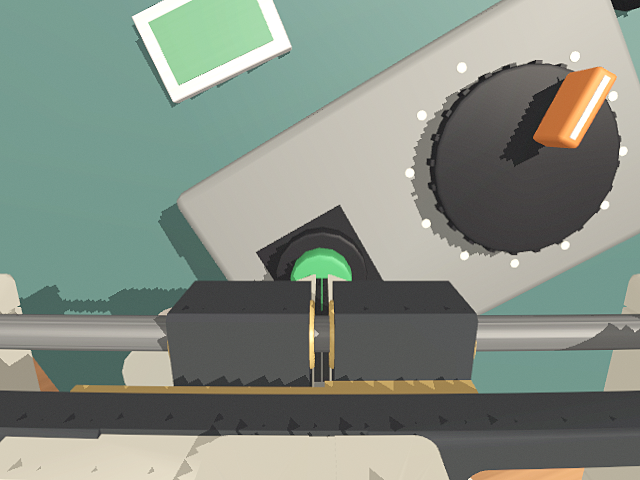

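The fingertips sit over the green button, laterally centred at about (322,265). I'll press in small steps.

Emit:
step_arm([
  {"translation": [0, 0, 6], "roll": 0},
  {"translation": [0, 0, 5], "roll": 0},
  {"translation": [0, 0, 3], "roll": 0},
  {"translation": [0, 0, 2], "roll": 0},
  {"translation": [0, 0, 0], "roll": 0},
  {"translation": [0, 0, 0], "roll": 0},
])

```text
time: 4.3
tool_pos: [0.5706, -0.1452, 0.0689]
tool_rot: [3.141, 0.0, 2.688]
contact_force: [0.0, 1.3, 3.3]
opening: 0.0006
grip_force: 1.6
```

Emit:
step_arm([
  {"translation": [0, 0, 1.5], "roll": 0},
  {"translation": [0, 0, 1.5], "roll": 0},
  {"translation": [0, 0, 0], "roll": 0},
  {"translation": [0, 0, 0], "roll": 0},
])

```text
time: 4.63
tool_pos: [0.5706, -0.1453, 0.0662]
tool_rot: [3.141, 0.001, 2.688]
contact_force: [-2.8, 1.0, 6.9]
opening: 0.0005
grip_force: 3.4
```

Emit:
step_arm([
  {"translation": [0, 0, 1.5], "roll": 0},
  {"translation": [0, 0, 0], "roll": 0},
  {"translation": [0, 0, 0], "roll": 0},
  {"translation": [0, 0, 0], "roll": 0},
])

```text
time: 4.97
tool_pos: [0.5707, -0.1453, 0.0661]
tool_rot: [3.141, 0.001, 2.688]
contact_force: [-5.3, 2.4, 16.0]
opening: 0.0005
grip_force: 8.0
```

Emit:
step_arm([
  {"translation": [0, 0, -5], "roll": 0},
  {"translation": [0, 0, -10], "roll": 0},
  {"translation": [0, 0, -20], "roll": 0},
  {"translation": [0, 0, -20], "roll": -0.07},
  {"translation": [0, 0, 0], "roll": -0.11},
  {"translation": [0, 0, 0], "roll": -0.11},
  {"translation": [0, 0, 0], "roll": -0.11},
  {"translation": [0, 0, 0], "roll": -0.11},
  {"translation": [0, 0, 0], "roll": -0.11},
  {"translation": [0, 0, 0], "roll": -0.11},
  {"translation": [0, 0, 0], "roll": -0.11},
  {"translation": [0, 0, 0], "roll": -0.11},
  {"translation": [0, 0, 0], "roll": -0.11},
  {"translation": [0, 0, 0], "roll": -0.09},
])

```text
time: 6.13
tool_pos: [0.5703, -0.1453, 0.1191]
tool_rot: [3.141, -0.0, -2.44]
contact_force: [0.2, -0.1, 0.7]
opening: 0.0002
grip_force: 0.0
```

Emit:
step_arm([
  {"translation": [-4, 10, 0], "roll": 0},
  {"translation": [-7, 20, 0], "roll": 0},
  {"translation": [-7, 20, 0], "roll": 0},
  {"translation": [-7, 20, 0], "roll": 0},
  {"translation": [-7, 20, 0], "roll": 0},
  {"translation": [-7, 20, 0], "roll": 0},
  {"translation": [-4.6, 12.3, 0], "roll": 0},
  {"translation": [0, 0, 0], "roll": 0},
  {"translation": [0, 0, 0], "roll": 0},
  {"translation": [0, 0, 0], "roll": 0},
])

```text
time: 6.97
tool_pos: [0.526, -0.0239, 0.1194]
tool_rot: [-3.141, 0.0, -2.446]
contact_force: [-0.3, 0.3, -0.2]
opening: 0.0004
grip_force: 0.0
```

```bash
python3 - <<'E'
from h import *
s=observe();print(s['time'],s['tool_pos'],s['tool_rot'],s['contact_force'],s['qpos'])
im=read_camera('wrist');cv2.imwrite('pics/w3.png',im[:,:,::-1])
c=np.array([.563,-.034])
for r in (10,42):
  a=np.radians(130);print(proj('wrist',[*(c+r*.001*np.array([np.cos(a),np.sin(a)])),.083]))
E
```

```text
6.9667 [ 0.52600295 -0.0239263   0.11937605] [-3.14081138e+00  3.48340181e-04 -2.44618828e+00] [-0.28887856  0.28508034 -0.19176565] [-1.90929162e-01  4.55987587e-01  1.67106670e+00 -2.64004877e-04
  1.01371284e+00 -2.45699024e+00]
[282.72291716 308.48753803]
[341.72957199 308.29955927]
```

View pics/w3.png

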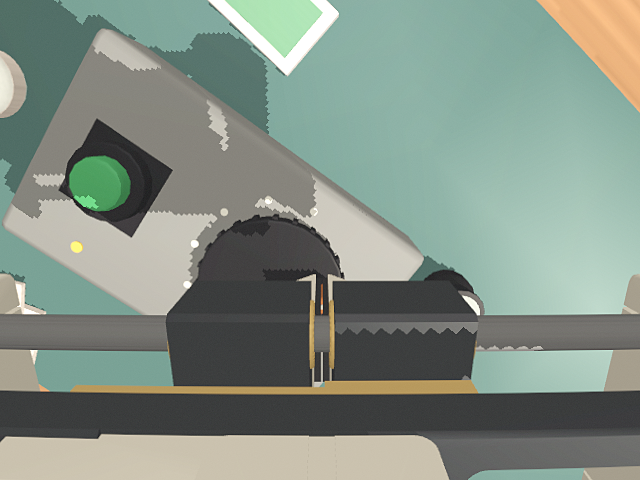

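The hand hides the fin in this view, as predicted: it projects to about (283–342,308). The button is up again, and the finger is beside the fin. I'll descend.

Emit:
step_arm([
  {"translation": [0, 0, 8], "roll": 0},
  {"translation": [0, 0, 14], "roll": 0},
  {"translation": [0, 0, 12], "roll": 0},
  {"translation": [0, 0, 8], "roll": 0},
  {"translation": [0, 0, 5], "roll": 0},
  {"translation": [0, 0, 3], "roll": 0},
  {"translation": [0, 0, 0], "roll": 0},
  {"translation": [0, 0, 0], "roll": 0},
])

```text
time: 7.68
tool_pos: [0.5258, -0.0236, 0.0694]
tool_rot: [-3.141, 0.0, -2.446]
contact_force: [1.1, -1.6, -0.2]
opening: 0.0004
grip_force: 0.0
```

```bash
python3 - <<'E'
from h import *
im=read_camera('top');cv2.imwrite('pics/t2.png',cv2.resize(im[190:300,320:490,::-1],None,fx=4,fy=4))
im=read_camera('scene');cv2.imwrite('pics/s2.png',cv2.resize(im[190:300,160:340,::-1],None,fx=4,fy=4))
E
```

```text
(no output)
```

View pics/s2.png

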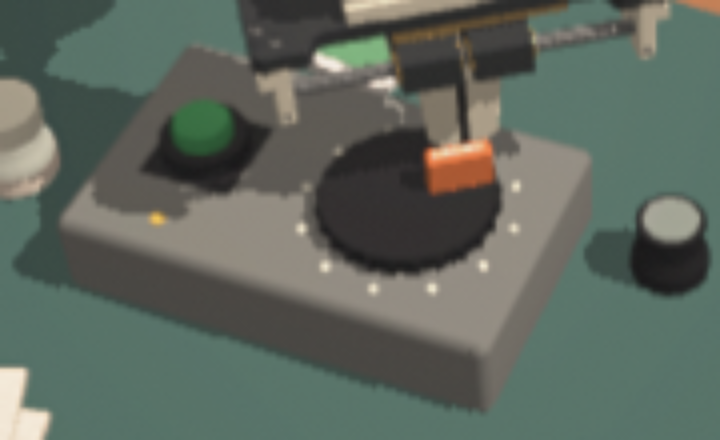

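The finger is down behind the orange fin at (460,165) in the crop and nothing is touched. I'll close in gently.

Emit:
step_arm([
  {"translation": [-2, 0, 0], "roll": 0},
  {"translation": [-2, 0, 0], "roll": 0},
  {"translation": [-1.5, 0, 0], "roll": 0},
  {"translation": [-1, 0, 0], "roll": 0},
  {"translation": [-1, 0, 0], "roll": 0},
  {"translation": [0, 0, 0], "roll": 0},
  {"translation": [0, 0, 0], "roll": 0},
])

```text
time: 8.37
tool_pos: [0.5307, -0.0189, 0.0693]
tool_rot: [3.141, -0.001, -2.445]
contact_force: [-4.1, -2.1, 3.8]
opening: 0.0004
grip_force: 2.6
```

Emit:
step_arm([
  {"translation": [-1.4, 0.6, 0], "roll": 0.0436},
  {"translation": [-1.4, 0.6, 0], "roll": 0.0436},
  {"translation": [0, 0, 0], "roll": 0},
])

```text
time: 8.62
tool_pos: [0.5326, -0.0158, 0.0692]
tool_rot: [3.141, -0.0, -2.534]
contact_force: [-2.0, -1.0, 1.5]
opening: 0.0004
grip_force: 1.2
```

Emit:
step_arm([
  {"translation": [-1.4, 0.6, 0], "roll": 0.0436},
  {"translation": [-1.4, 0.6, 0], "roll": 0.0436},
  {"translation": [-1.4, 0.6, 0], "roll": 0.0436},
  {"translation": [0, 0, 0], "roll": 0},
])

```text
time: 8.95
tool_pos: [0.536, -0.0118, 0.0692]
tool_rot: [-3.141, 0.001, -2.664]
contact_force: [0.3, -0.7, 0.1]
opening: 0.0003
grip_force: 0.0
```

```bash
cat > look.py <<'E'
from h import *
import sys
s=observe();c=np.array([.563,-.034]);d=s['tool_pos'][:2]-c;y=s['tool_rot'][2]
x=np.array([np.cos(y),np.sin(y)]);yy=np.array([x[1],-x[0]])
print('t',s['time'],'w',d@x*1e3,'r',d@yy*1e3,'finger deg',np.degrees(y)%360-90,'push',s['contact_force'][:2]@x, 'fz',s['contact_force'][2])
im=read_camera('scene')
t=np.array(get_calibration('scene')['world_from_camera'])
hsv=cv2.cvtColor(im,cv2.COLOR_RGB2HSV)
m=cv2.inRange(hsv,(3,150,120),(16,255,255));m[:205]=0;m[265:]=0;m[:,:225]=0;m[:,310:]=0
v,u=np.nonzero(m);print('n',len(u),'centroid',u.mean(),v.mean())
p=onz('scene',(u.mean(),v.mean()),.073)[:2]-[.567,-.029];print('fin angle',np.degrees(np.arctan2(p[1],p[0])),'r',np.hypot(*p))
if len(sys.argv)>1: cv2.imwrite(f'pics/{sys.argv[1]}.png',cv2.resize(im[190:300,160:340,::-1],None,fx=4,fy=4))
E
python3 look.py
```

```text
t 8.95 w 13.786446100484431 r 32.11348900537638 finger deg 117.39164714351631 push 0.0500722629792133 fz 0.0624198080101674
n 130 centroid 274.5615384615385 237.19230769230768
fin angle 108.48210988437015 r 0.02433260618611417
```

```bash
python3 look.py s3; python3 - <<'E'
from h import *
im=cv2.cvtColor(cv2.imread('pics/scene0.png'),cv2.COLOR_BGR2RGB)
hsv=cv2.cvtColor(im,cv2.COLOR_RGB2HSV)
m=cv2.inRange(hsv,(3,150,120),(16,255,255));m[:205]=0;m[265:]=0;m[:,:225]=0;m[:,310:]=0
v,u=np.nonzero(m);print(u.mean(),v.mean(),len(u))
for a in range(130,-11,-30):
  r=.026*np.array([np.cos(np.radians(a)),np.sin(np.radians(a))]);print(a,proj('scene',[.567+r[0],-.029+r[1],.073]).round(1))
E
```

```text
t 9.0 w 13.873444579746412 r 32.10058429398702 finger deg 117.51501938724718 push 0.7287151264833945 fz 0.26902850501824044
n 131 centroid 274.5038167938931 237.15267175572518
fin angle 108.69304914803507 r 0.024207605211402566
274.35460992907804 232.18439716312056 141
130 [275.3 233.5]
100 [275.  238.7]
70 [271.1 243.3]
40 [264.7 246. ]
10 [257.5 246. ]
```

View pics/s3.png

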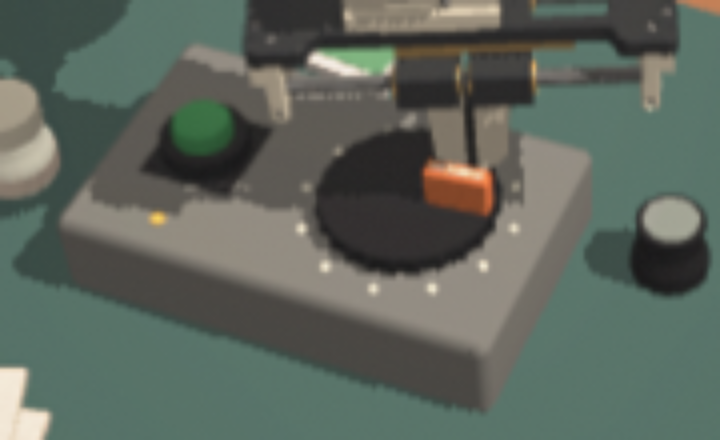

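The fin in the crop moved from about (460,165) to (458,188). With the projection bias removed, that is 100°, so it rests in click 1. On to click 2.

Emit:
step_arm([
  {"translation": [-1.4, 0.6, 0], "roll": 0.0436},
  {"translation": [-1.4, 0.6, 0], "roll": 0.0436},
  {"translation": [-1.4, 0.6, 0], "roll": 0.0436},
  {"translation": [-1.4, 0.6, 0], "roll": 0.0436},
  {"translation": [-1.4, 0.6, 0], "roll": 0.0436},
  {"translation": [-1.4, 0.6, 0], "roll": 0.0436},
  {"translation": [-1.4, 0.6, 0], "roll": 0.0436},
  {"translation": [-1.4, 0.6, 0], "roll": 0.0436},
  {"translation": [-1.4, 0.6, 0], "roll": 0.0436},
  {"translation": [-1.4, 0.6, 0], "roll": 0.0436},
  {"translation": [-1.4, 0.6, 0], "roll": 0.0436},
  {"translation": [-1.4, 0.6, 0], "roll": 0.0436},
  {"translation": [0, 0, 0], "roll": 0},
])

```text
time: 10.13
tool_pos: [0.5501, -0.0013, 0.0692]
tool_rot: [3.141, 0.001, 3.097]
contact_force: [-0.4, -0.3, 0.3]
opening: 0.0003
grip_force: 0.0
```

```bash
python3 look.py
```

```text
t 10.1333 w 14.370199394696835 r 32.05908669780675 finger deg 87.42685053237034 push 0.36678872725921374 fz 0.2639067501334242
n 102 centroid 270.61764705882354 241.6764705882353
fin angle 75.52684736703364 r 0.022380232104472632
```

The centroid matches click 2 (70°). Another 30° brings click 3.

Emit:
step_arm([
  {"translation": [-1.4, 0.6, 0], "roll": 0.0436},
  {"translation": [-1.4, 0.6, 0], "roll": 0.0436},
  {"translation": [-1.4, 0.6, 0], "roll": 0.0436},
  {"translation": [-1.4, 0.6, 0], "roll": 0.0436},
  {"translation": [-1.4, 0.6, 0], "roll": 0.0436},
  {"translation": [-1.4, 0.6, 0], "roll": 0.0436},
  {"translation": [-1.4, 0.6, 0], "roll": 0.0436},
  {"translation": [-1.4, 0.6, 0], "roll": 0.0436},
  {"translation": [-1.4, 0.6, 0], "roll": 0.0436},
  {"translation": [-1.4, 0.6, 0], "roll": 0.0436},
  {"translation": [-1.4, 0.6, 0], "roll": 0.0436},
  {"translation": [-1.4, 0.6, 0], "roll": 0.0436},
  {"translation": [0, 0, 0], "roll": 0},
])

```text
time: 11.27
tool_pos: [0.5677, 0.0009, 0.0691]
tool_rot: [3.141, -0.0, 2.574]
contact_force: [0.7, 0.1, -0.2]
opening: 0.0008
grip_force: 0.0
```

```bash
python3 look.py
```

```text
t 11.2667 w 14.733844237026773 r 31.953554668717953 finger deg 57.48736607978711 push -0.4870166339569114 fz -0.17538001761310418
n 74 centroid 266.5135135135135 244.2027027027027
fin angle 50.683170214669694 r 0.022854752068470808
```

```bash
python3 look.py s4
```

```text
t 11.3167 w 14.541483647476722 r 31.982181863765128 finger deg 57.594815909827076 push -0.06014239159277063 fz 0.08784745296829535
n 75 centroid 265.49333333333334 244.25333333333333
fin angle 46.11102054592981 r 0.022208680355551114
```

View pics/s4.png

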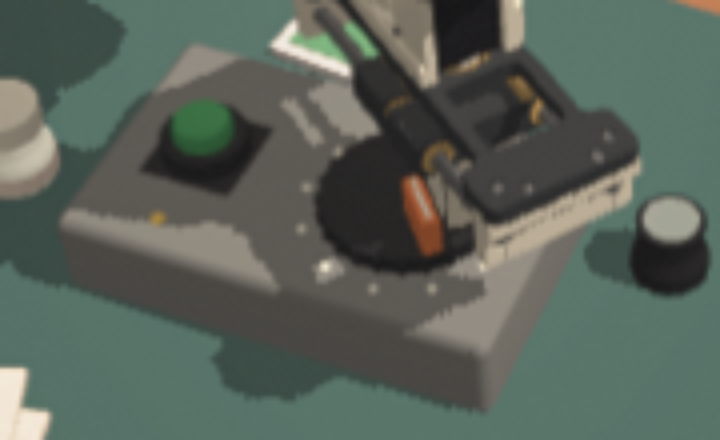

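The fin in the crop spans (415,180) to (430,245), pointing at the dot at (432,289). I'll check which dot that is and whether the dial has settled.

Emit:
step_arm([
  {"translation": [0.5, 0, 0], "roll": 0},
  {"translation": [0, 0, 0], "roll": 0},
  {"translation": [0, 0, 0], "roll": 0},
])

```text
time: 11.62
tool_pos: [0.5673, 0.001, 0.0693]
tool_rot: [3.141, 0.0, 2.574]
contact_force: [0.4, -0.3, -0.5]
opening: 0.0003
grip_force: 0.0
```

```bash
python3 look.py; python3 - <<'E'
from h import *
for a in (70,40,10,-20):
  r=.053*np.array([np.cos(np.radians(a)),np.sin(np.radians(a))]);q=proj('scene',[.567+r[0],-.029+r[1],.05]);print(a,(q-[160,190])*4)
E
```

```text
t 11.6167 w 15.17231751176056 r 31.879269790092085 finger deg 57.496517785158744 push -0.5070450786147335 fz -0.500582777759442
n 71 centroid 264.056338028169 244.28169014084506
fin angle 39.32876743937059 r 0.021447960846273605
70 [485.77631414 275.95740696]
40 [433.83002555 298.47570237]
10 [375.14263402 298.59102541]
-20 [326.95347609 276.29112111]
```

The dial has settled at 40°, click 3. One more.

Emit:
step_arm([
  {"translation": [-1.7, 0.6, 0], "roll": 0.0436},
  {"translation": [-1.6, 0.6, 0], "roll": 0.0436},
  {"translation": [-1.4, 0.6, 0], "roll": 0.0436},
  {"translation": [-1.4, 0.6, 0], "roll": 0.0436},
  {"translation": [-1.4, 0.6, 0], "roll": 0.0436},
  {"translation": [-1.4, 0.6, 0], "roll": 0.0436},
  {"translation": [-1.4, 0.6, 0], "roll": 0.0436},
  {"translation": [-1.4, 0.6, 0], "roll": 0.0436},
  {"translation": [-1.4, 0.6, 0], "roll": 0.0436},
  {"translation": [-1.4, 0.6, 0], "roll": 0.0436},
  {"translation": [-1.4, 0.6, 0], "roll": 0.0436},
  {"translation": [-1.4, 0.6, 0], "roll": 0.0436},
  {"translation": [0, 0, 0], "roll": 0},
  {"translation": [0, 0, 0], "roll": 0},
  {"translation": [0, 0, 0], "roll": 0},
])

```text
time: 12.92
tool_pos: [0.5844, -0.0064, 0.0692]
tool_rot: [3.141, 0.0, 2.052]
contact_force: [0.1, 0.4, -0.7]
opening: 0.0005
grip_force: 0.0
```

```bash
python3 look.py s5
```

```text
t 12.9167 w 14.56286993494271 r 31.77226577900289 finger deg 27.550658286408307 push 0.3471482016902299 fz -0.6695691944773214
n 0 centroid nan nan
fin angle nan r nanlook.py:10: RuntimeWarning: Mean of empty slice.
  v,u=np.nonzero(m);print('n',len(u),'centroid',u.mean(),v.mean())
  ret = ret.dtype.type(ret / rcount)
look.py:11: RuntimeWarning: Mean of empty slice.
  p=onz('scene',(u.mean(),v.mean()),.073)[:2]-[.567,-.029];print('fin angle',np.degrees(np.arctan2(p[1],p[0])),'r',np.hypot(*p))
```

The fin is hidden or in shadow. No force is left on the finger, so I'll back off, lift clear and look.

Emit:
step_arm([
  {"translation": [2, 0, 0], "roll": 0},
  {"translation": [3, 0, 0], "roll": 0},
  {"translation": [2, 0, -3], "roll": 0},
  {"translation": [0, 0, -10], "roll": 0},
  {"translation": [0, 0, -20], "roll": 0},
  {"translation": [0, 0, -25], "roll": 0},
  {"translation": [0, 0, -25], "roll": 0},
  {"translation": [10, 0, -25], "roll": 0},
  {"translation": [20, 0, -20], "roll": 0},
  {"translation": [20, 0, -10], "roll": 0},
  {"translation": [20, 0, 0], "roll": 0},
  {"translation": [20, 0, 0], "roll": 0},
  {"translation": [10, 0, 0], "roll": 0},
  {"translation": [0, 0, 0], "roll": 0},
  {"translation": [0, 0, 0], "roll": 0},
  {"translation": [0, 0, 0], "roll": 0},
])

```text
time: 14.3
tool_pos: [0.5355, 0.0879, 0.2074]
tool_rot: [3.141, 0.001, 2.05]
contact_force: [0.6, -0.3, -0.4]
opening: 0.0004
grip_force: 0.0
```

```bash
python3 look.py s6 2>/dev/null; python3 - <<'E'
from h import *
a=cv2.imread('pics/s6.png');b=read_camera('top')[185:305,320:490,::-1];b=cv2.resize(b,None,fx=4,fy=4)
w=read_camera('wrist')[:,:,::-1];cv2.imwrite('pics/w6.png',w)
H=np.hstack([cv2.resize(a,(400,300)),cv2.resize(b,(400,300))]);cv2.imwrite('pics/c6.png',np.vstack([H,cv2.resize(w,(400,300)).repeat(1,0) if 0 else np.hstack([cv2.resize(w,(400,300)),np.zeros((300,400,3),np.uint8)])]))
for n in ['slide_mid','loupe_mid','jar_mid']:
    print(n,[(np.round(d['at'],4).tolist(),round(d['confidence'],2)) for d in search_frame('top',n)[:1]])
E
```

```text
t 14.3 w 120.84722739986579 r 31.771716762746358 finger deg 27.451760307921006 push -0.5874930784365064 fz -0.35467869335727514
n 109 centroid 256.73394495412845 244.60550458715596
fin angle 3.7650429990302428 r 0.023121172345167678
slide_mid [([0.4316, -0.1445, 0.0074], 0.93)]
loupe_mid []
jar_mid [([0.5875, -0.2502, 0.0509], 0.83)]
```

View pics/c6.png

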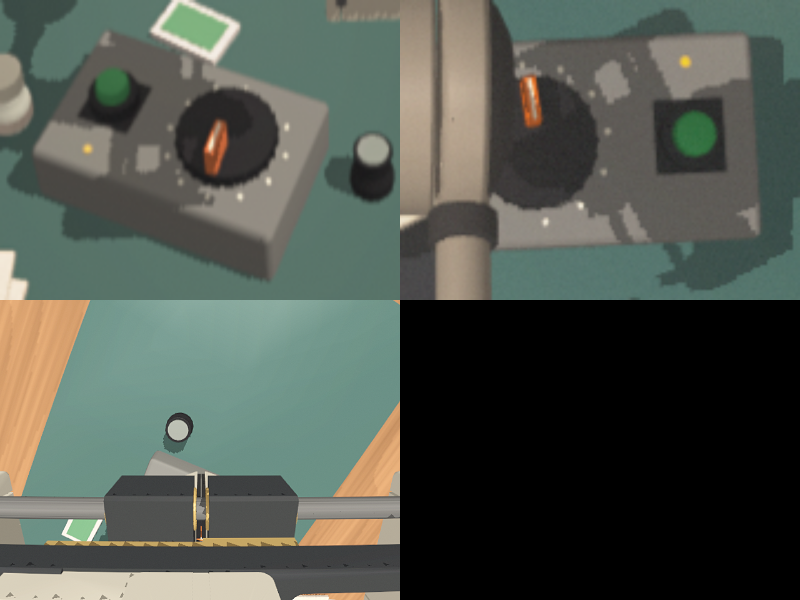

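The composite shows the fin pointing nearly +x. Its corrected centroid (257.5,246.0) equals the prediction for 10°, click 4. The button is up, the slide, loupe and jar stand where they were, and the hand is clear.

```bash
python3 -c "from cell import *;print(hand_in())"
```

```text
the job is handed in; nothing more can be done
None
```

I pressed the green button fully down and let it go, then pushed the dial four clicks clockwise; the pictures show it resting in click 4, the loose things in place and the hand clear, and the job is handed in.

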